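# Fit the drill plate on the dowelling jig and hold it down

### The arm

A 6-joint arm with a two-finger parallel gripper is mounted at the origin on the work surface; the furniture and walls round the work are solid. World frame = base frame: x ahead of the robot, y to its left, z up, the work surface at z = 0. Lengths are in mm, angles in rad, forces in N, time in s.
With the tool pointing down it reaches from about 275 to 1000 mm from the base axis. Payload 8.4 kg.
Tool frame: the origin (TCP) lies at the very end of the fingers, on their centre line; the grasp point (between the pads) lies 19 mm behind it; z points along the fingers, x is the direction in which the jaws open and shut, and the axes are right-handed (so a half turn about z gives the same grasp; the last joint's range is limited). The gripper opens to 85 mm and grips with 20 to 120 N. Pads are 22 mm wide; open, the fingers measure 114 mm over their backs; the gripper's body (76 mm by 85 mm) begins 54 mm behind the grasp point. The pads swing forward as they close: fully open they stand 13 mm farther back than shut.
Start: joints at [1.19, 0.353, 1.633, -0, 1.155, -0.002], TCP at [231.127, 580.696, 231.281] pointing down, gripper open.
Joint ranges: [-2.63, 2.63], [-0.92, 2.1], [0.06, 2.66], [-1.3, 4.44], [0, 2.69], [-3.02, 3.02]. Speed limits (rad/s): [2.22, 2.22, 2.79, 3.14, 3.14, 3.14].

### API

Orientations are given as [roll, pitch, yaw] about the fixed x, y, z axes, in that order (R = Rz(yaw) Ry(pitch) Rx(roll)).
In Python, from rig import r gives the robot as it stands.
- The arm moves only by the tool arm_command, never from a script. Its argument "targets" is a list of rows, each a list of 6 numbers: the shift along the tool's x, y, z in m, then the turn, a rotation vector about the tool's x, y, z in rad. A call has 1 to 20 rows; each row shifts and turns the commanded pose from where the row before left it, along the tool's axes as they then stand; what a row does not reach is not made up. A row lasts 1/12 s, in which the tool goes at most 41.7 mm and 7.16 degrees, less where a joint would pass 70% of its speed; a pose out of reach is approached as far as the arm can. A call is refused whole if a number of a shift passes 0.0417 or a number of a turn 0.125, either way. A call with a gripper value outside its range is refused whole. "fingers" is the finger opening in m, from 0 to 0.0854, set as the call begins (left out, the last holds). The fingers move at their own pace and stop on an object; "squeeze" is the grip in N (left out, the last holds). Time passes only in rows, so rows that do not move let the fingers close. It gives the time, the measured TCP pose, the force and the opening at its end, in the units of the state.
- r.sense(): the state, without advancing time (a new reading comes with each control period).
- r.grab_frame(name): name is "scene" or "top"; returns a dict with "image" (384x512x3 uint8, blue, green, red), "fx", "fy", "cx", "cy" (pixels), "k1" (the pictures are not rectified: a ray, as slopes to the right and down, at radius r is drawn at 1 + k1 r^2 times it, then the intrinsics apply), "xyz" and "orientation" of the camera in the world. Camera axes: x right, y down, z forward; pixel columns grow to the right and rows downward; lengths in mm; the calibration is good to about 2 mm. A picture is of the moment at which its call begins. There is no depth.
- r.sign_off(): hands the job in, once; it reports no verdict.
The state is a dict: "clock": time; "qpos": joint angles; "qvel": joint speeds; "joint_efforts": joint torques, N m; "eef_pos": TCP position; "tcp_rot": TCP orientation; "contact_force": force on the tool from outside, world axes, zero at the start; "wrist_torque": the same for the moment, N m; "opening": opening from 0.0 (shut) to 1.0 (fully open).
Only numpy, scipy, OpenCV 4.12 (cv2) and the standard library are available. Lean on these libraries where they do the work, as an engineer would, in place of code of your own. Each camera call takes 0.05 s, during which the arm holds its last target.

### The job

Get the dowelling jig ready for drilling: push the dowel compartment's sliding cover fully shut, then take the drill plate by its handle and set it down between the side rails, red mark towards the red mark on the jig and its other end resting on the shut cover. Slide it along the rails until its hidden hole drops over the locating pin, then press it down flat on the deck against the springy strip under the frame rail. Finish while still holding the plate pressed right down, so that I can put a clamp on it; leave the other things on the table where they are.

Things in the scene. Friction and masses are not known exactly. Their poses are not given: they have to be found in the camera images.
- jig: wooden dowelling jig fixed to the table, 112 (x) x 250 (y) x 46 mm high; origin under its centre on the table, z up, y from the drilling end (red dot at its edge, y = -119 mm) to the compartment end. Deck 30 mm above the table. Two side rails stand 16 mm above the deck, inner faces 85 mm apart (x = -42.5 and 42.5 mm), and guide the cover and the plate. Dowel compartment at y = 4 to 92 mm
- plate_seat (a point): the middle of the plate's home on the deck: x = 0, y = -62, z = 30 mm of the jig, axes as the jig's. Home, the plate's underside lies flat here with its axes parallel to the jig's. With the cover shut the deck is free from the drilling end to 54 mm on the +y side of this point, where the cover begins; the plate can overlap the cover by up to 30 mm before it meets the pull
- cover (a joint): wooden cover of the dowel compartment, 8 mm thick, its top 38 mm above the table, sliding along the jig in grooves of the side rails with a snug fit (about 5 N of friction; heavy pressing drags it along). 0 m = fully shut (against a stop), 0.038 m = farthest open. It opens towards the drilling end and is shut by moving it to +y of the jig. While open it lies over the plate's home
- cover_grip (a point): centre of the cover's pull, a dark wooden bar 12 mm wide (jig x), 44 mm long (jig y), 26 mm high, on the middle of the cover's top; this point is halfway up the bar, 51 mm above the table, and at x = 0, y = 46 mm of the jig when shut
- pin_foot (a point): foot of the locating pin on the deck, at x = 0, y = -100 mm of the jig: a steel pin 10 mm thick with a round top, standing 7.5 mm above the deck, just lower than the cover's top (8 mm). Out of sight once the plate is over it
- plate: drill plate, plywood with an aluminium top, 80 (x) x 100 (y) x 16 mm, 0.2 to 0.4 kg; two steel drill bushes stand 3 mm above it, 29 mm to each side of its handle. Origin at the middle of its underside, z up, y along the handle; the red dot and the hidden hole are at its -y end. At the start it lies flat on the 2 mm cutting mat on the right
- plate_grip (a point): centre of the drill plate's handle, a dark wooden bar on the plate's middle, 16 mm wide (plate x), 64 mm long (plate y), 26 mm high; this point is 29 mm above the plate's underside, so 59 mm above the table when the plate is home. Axes as the plate's
- plate_hole (a point): mouth of the blind hole in the plate's underside, 12.8 mm across, 10 mm deep, 38 mm from the plate's middle towards -y of the plate; home, it coincides with pin_foot
- rail_mid (a point): centre of the frame rail to be drilled: a pale wooden strip 24 x 110 x 14 mm, loose in a trench across the deck under the plate's home. Relaxed, its top is 4 mm above the deck: the plate, dropped on the pin, lies on it and must be pressed these last 4 mm. The spring starts to give at 7 N, needs 12 N in all (plate's weight included) and lifts the plate when let go
- lift_strip (a joint): how far the springy rubber strip under the frame rail is pressed down; 0 m = relaxed, 0.004 m = frame rail flush with the deck and plate flat on it
- try_square: try square, steel blade in a rosewood stock, 105 x 158 x 18 mm, lying flat behind the jig (bystander; origin under its middle)
- wax_tin: round brown wax tin, 61 mm across, 26 mm high (bystander; origin under its middle)
- sanding_block: softwood sanding block, 53 x 97 x 28 mm, left of the jig (bystander; origin under its middle)
- offcut_2: small wood offcut, 45 x 52 x 18 mm, far left (bystander; origin under its middle)
- roll_tool_7: carving gouge with turned handle, 200 mm long, left front (bystander; origin under its middle)
- stone: dark oil stone in a walnut base, 66 x 178 x 34 mm, on the right; it may have swapped places with the drill plate (bystander; origin under its middle)
- mug: orange tea mug, 81 mm across, 101 mm high, at the right back (bystander; origin under its middle)

How it is judged:
By the outcome, as a careful person would: the job done as asked, in the order asked, and still so for the second after the job is handed in, while the arm keeps its last pose, push and grip.
It also fails if it takes over 48 s, if anything falls off the work surface, if the arm or the gripper's body presses on something with over 40 N, if the wrist force passes 120 N, or if a joint passes its speed limit or range.

## Working session

There is one attempt and no reset: what is moved stays moved. The work goes in short steps, Python scripts to look and compute and a tool call to move; the robot and the scene stay as the last step left them, time stands still between calls to the robot, and variables do not carry over. Pictures are saved under pics/ and viewed, and the job is handed in when it is done.

Besides the shell and the picture viewer there is one more tool, called after "Call:" as name([rows], argument=value, ...), one row to a line, values as JSON. arm_command: Moves the arm, as the interface text tells. Its arguments: {"type":"object","properties":{"targets":{"type":"array"},"fingers":{"type":"number"},"squeeze":{"type":"number"}},"required":["targets"]}

```bash
ls; mkdir -p pics
python3 - <<'E'
from rig import r
import cv2,json
s=r.sense();print(s)
for n in("scene","top"):
    f=r.grab_frame(n);cv2.imwrite(f"pics/{n}0.png",f["image"]);print(n,{k:v for k,v in f.items() if k!="image"})
E
```

```text
pics
{'clock': 0.0, 'qpos': array([ 1.18958534e+00,  3.53684811e-01,  1.63412766e+00, -5.38433723e-06,
        1.15518166e+00, -2.39985774e-03]), 'qvel': array([-1.67881082e-04,  5.27443528e-04, -8.00939368e-05,  1.32242100e-03,
        2.79971053e-05, -3.48901162e-04]), 'joint_efforts': array([-1.80356169e-04, -6.05243325e+01, -3.42060399e+01, -1.19553852e-04,
        9.41825216e-03, -7.19348463e-05]), 'eef_pos': array([230.96231656, 580.25525258, 230.5415438 ]), 'tcp_rot': array([3.14159109e+00, 1.40149105e-03, 1.19198738e+00]), 'contact_force': array([-0.47407313,  0.6003231 , -0.69125797]), 'wrist_torque': array([-0.02191623,  0.02445458, -0.00125827]), 'opening': 1.0008831792094346}
scene {'fx': 479.52843429096055, 'fy': 479.52843429096055, 'cx': 257.477867316984, 'cy': 192.2811527499303, 'k1': -0.03276249706515786, 'xyz': array([-807.2484615 , -638.37904831,  769.62471275]), 'orientation': array([-2.01425476, -0.01114788, -1.11580893])}
top {'fx': 378.7347491178302, 'fy': 378.7347491178302, 'cx': 252.4408535663945, 'cy': 191.3206681021544, 'k1': -0.0626658392207455, 'xyz': array([4.52383261e+02, 9.40417813e-01, 1.11307661e+03]), 'orientation': array([-3.04690625,  0.02672502, -1.55304236])}
```

View pics/top0.png

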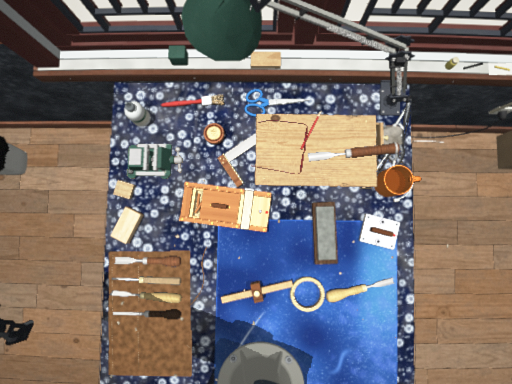

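View pics/scene0.png

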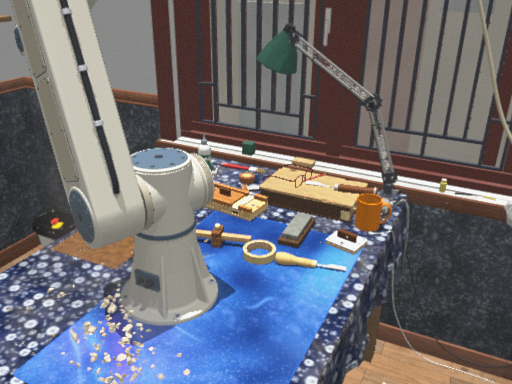

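Run:
```python
import cv2
im=cv2.imread("pics/top0.png")
cv2.imwrite("pics/c1.png",cv2.resize(im[110:250,170:330],None,fx=5,fy=5,interpolation=cv2.INTER_CUBIC)[:600+100])
cv2.imwrite("pics/c1.png",cv2.resize(im[110:230,170:330],None,fx=5,fy=5,interpolation=cv2.INTER_CUBIC))
cv2.imwrite("pics/c2.png",cv2.resize(im[110:230,310:470],None,fx=5,fy=5,interpolation=cv2.INTER_CUBIC))
cv2.imwrite("pics/c3.png",cv2.resize(im[200:320,310:470],None,fx=5,fy=5,interpolation=cv2.INTER_CUBIC))
```

```text
(no output)
```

View crops.

View pics/c1.png

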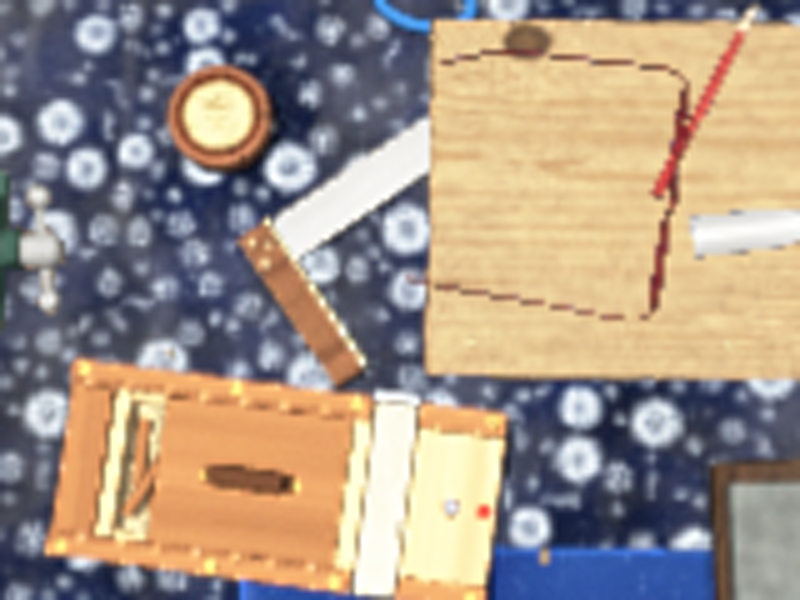

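View pics/c2.png

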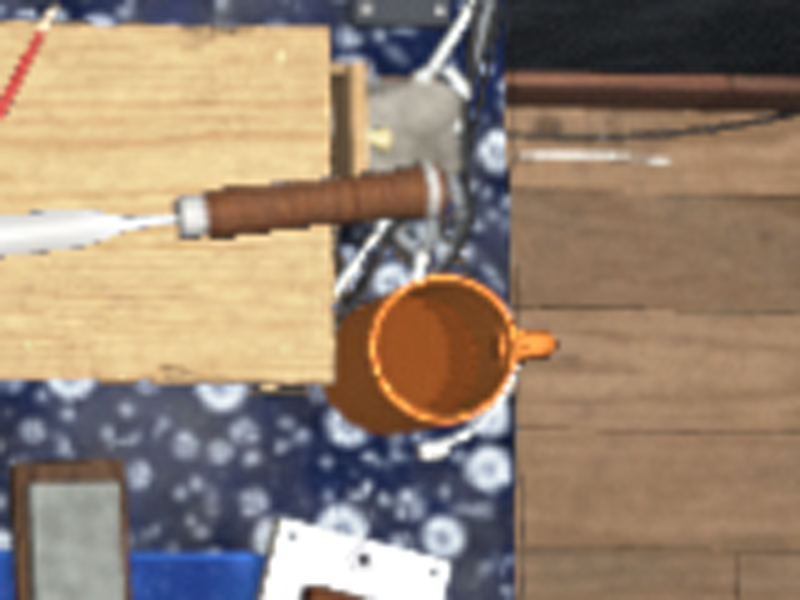

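Run:
```python
import cv2
im=cv2.imread("pics/scene0.png")
cv2.imwrite("pics/s1.png",cv2.resize(im[170:230,200:280],None,fx=10,fy=10,interpolation=cv2.INTER_CUBIC))
cv2.imwrite("pics/s2.png",cv2.resize(im[215:263,315:379],None,fx=12,fy=12,interpolation=cv2.INTER_CUBIC))
```

```text
(no output)
```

View pics/s1.png

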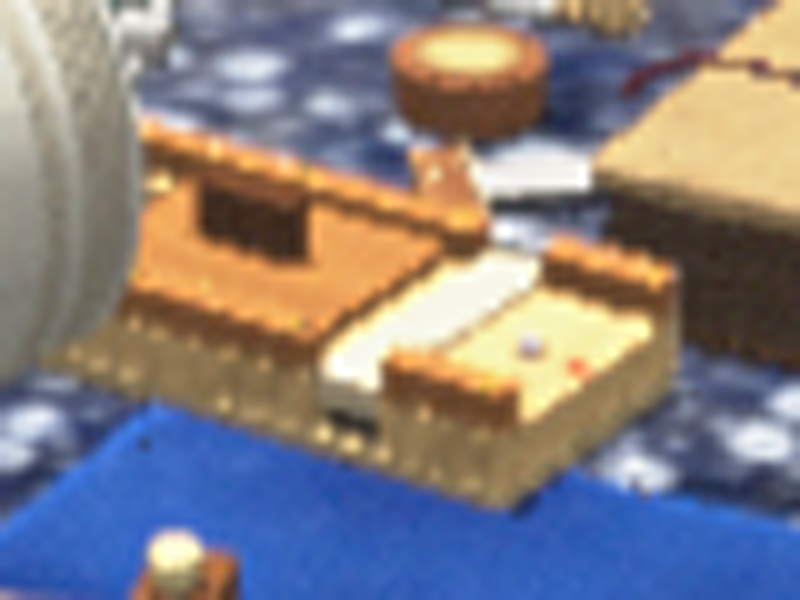

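View pics/s2.png

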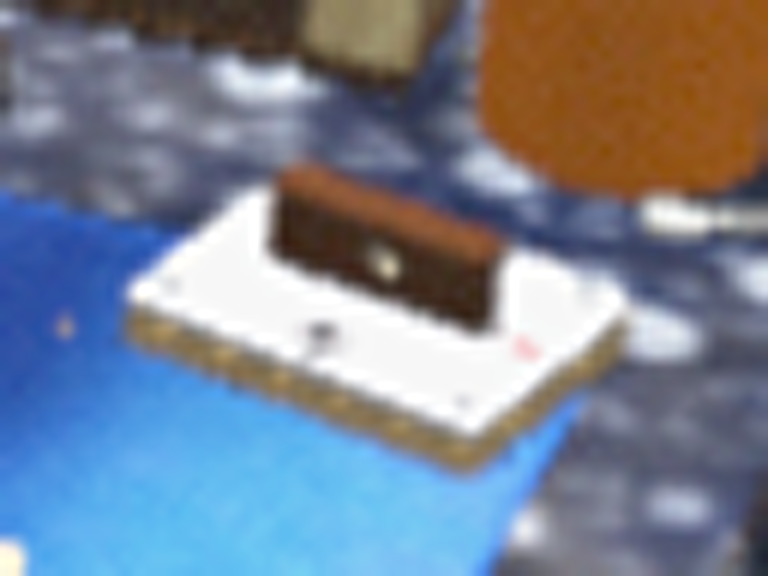

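Run:
```python
import cv2
im=cv2.imread("pics/top0.png")
cv2.imwrite("pics/p1.png",cv2.resize(im[208:256,350:414],None,fx=12,fy=12,interpolation=cv2.INTER_CUBIC))
cv2.imwrite("pics/j1.png",cv2.resize(im[178:238,174:224],None,fx=10,fy=10,interpolation=cv2.INTER_CUBIC))
cv2.imwrite("pics/j2.png",cv2.resize(im[178:238,224:279],None,fx=10,fy=10,interpolation=cv2.INTER_CUBIC))
```

```text
(no output)
```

View pics/p1.png

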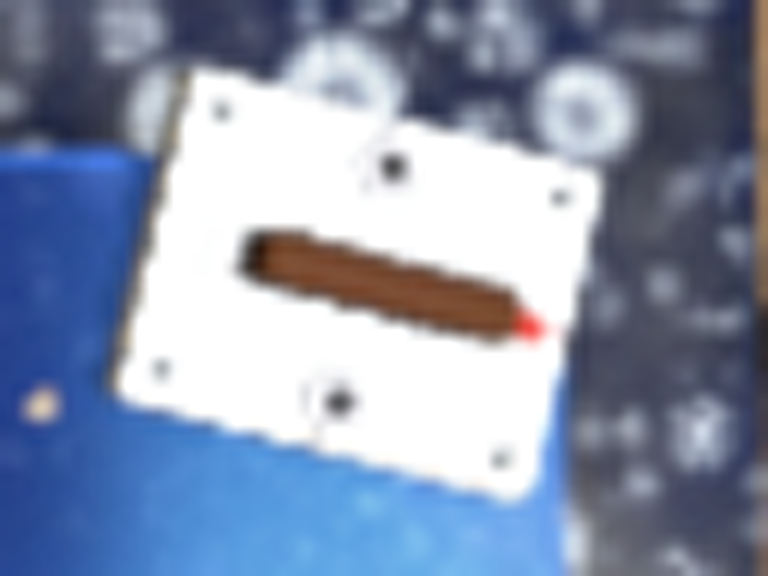

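View pics/j1.png

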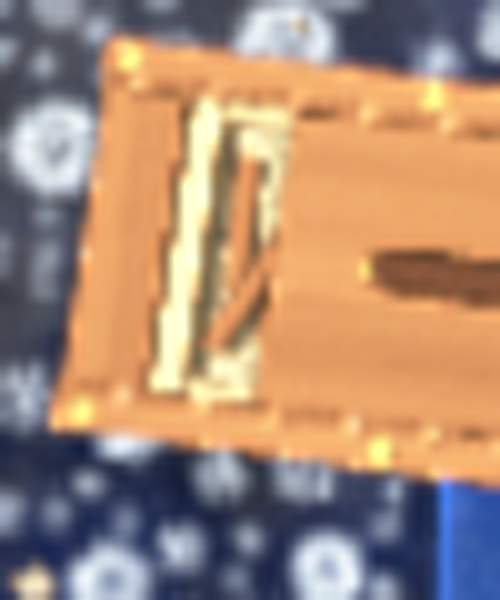

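View pics/j2.png

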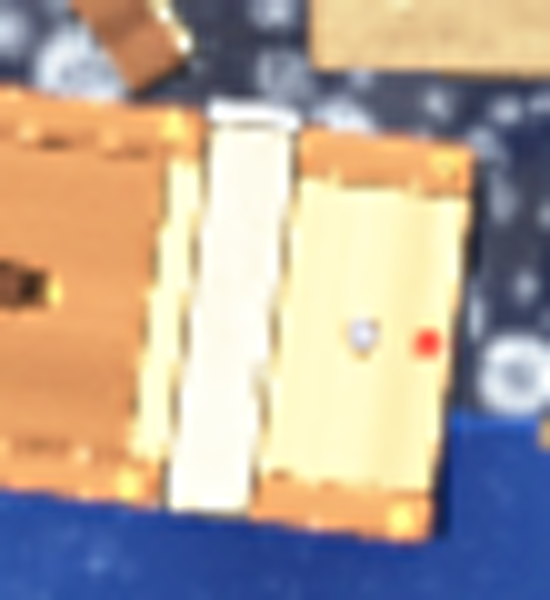

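```bash
cat > h.py <<'E'
import numpy as np, cv2
from scipy.spatial.transform import Rotation as R
from scipy.optimize import least_squares
T=dict(fx=378.7347491178302,cx=252.4408535663945,cy=191.3206681021544,k=-0.0626658392207455,p=np.array([4.52383261e+02,9.40417813e-01,1.11307661e+03]),o=[-3.04690625,0.02672502,-1.55304236])
S=dict(fx=479.52843429096055,cx=257.477867316984,cy=192.2811527499303,k=-0.03276249706515786,p=np.array([-807.2484615,-638.37904831,769.62471275]),o=[-2.01425476,-0.01114788,-1.11580893])
def proj(c,P):
    d=R.from_euler('xyz',c['o']).inv().apply(np.atleast_2d(P)-c['p'])
    u=d[:,:2]/d[:,2:]; u=u*(1+c['k']*(u**2).sum(1,keepdims=True))
    return u*c['fx']+[c['cx'],c['cy']]
def px(pts,s,off): return (np.array(pts,float)+.5)/s-.5+off
def fit(obs,x0,show=True):  # obs: list (cam, pix, local)
    def w(x,l): return R.from_euler('z',x[2]).apply(l)+[x[0],x[1],0]
    f=lambda x: np.concatenate([(proj(c,w(x,l))-p).ravel() for c,p,l in obs])
    s=least_squares(f,x0,loss='soft_l1')
    if show:
        for c,p,l in obs: print((proj(c,w(s.x,l))-p).round(2).tolist())
    return s.x
def ray(c,p,z):
    u=(np.array(p)-[c['cx'],c['cy']])/c['fx'];v=u.copy()
    for _ in range(20): v=u/(1+c['k']*(v@v))
    d=R.from_euler('xyz',c['o']).apply([*v,1]); return c['p']+d*(z-c['p'][2])/d[2]
E
python3 - <<'E'
from h import *
jl=px([(107,40),(50,425)],10,[174,178]); jr=px([(473,148),(430,540),(427,342),(362,332)],10,[224,178])
js=px([(518,395),(678,270),(578,367),(530,345)],10,[200,170])
A=np.array
ot=[(T,jl,A([[56,125,46],[-56,125,46]])),(T,jr,A([[56,-125,46],[-56,-125,46],[0,-119,30],[0,-100,37]]))]
os=[(S,js,A([[-56,-125,46],[56,-125,46],[0,-119,30],[0,-100,37]]))]
for o in (ot,os,ot+os): print('jig',fit(o,[500,100,0]))
J=fit(ot,[500,100,0],False)
def loc(p):
    d=p[:2]-J[:2];c,s=np.cos(J[2]),np.sin(J[2]);return [c*d[0]+s*d[1],-s*d[0]+c*d[1]]
for q,o,z in [((368,270),[174,178],64),((58,290),[224,178],64),((270,250),[174,178],38),((150,300),[224,178],38)]: print('cover',loc(ray(T,px([q],10,o)[0],z)))
pt=px([(193,68),(122,395),(605,178),(530,500),(392,167),(340,400)],12,[350,208])
ps=px([(128,297),(475,438),(628,298),(255,185)],12,[315,215])
pot=[(T,pt,A([[40,50,18],[-40,50,18],[40,-50,18],[-40,-50,18],[29,0,21],[-29,0,21]]))]
pos=[(S,ps,A([[-40,50,18],[-40,-50,18],[40,-50,18],[40,50,18]]))]
for o in (pot,pos,pot+pos): print('plate',fit(o,[400,-300,0]))
E
```

```text
[[-0.13, -0.2], [-0.02, 0.26]]
[[0.21, -0.22], [-0.37, 0.07], [0.21, 0.01], [0.09, 0.07]]
jig [ 5.09647164e+02  1.08912679e+02 -1.08889488e-01]
[[-0.25, 0.33], [-0.31, -0.12], [0.32, 0.31], [0.24, -0.6]]
jig [ 4.99888051e+02  1.07319603e+02 -4.69881056e-02]
[[-0.08, -0.09], [0.06, 0.38]]
[[0.27, -0.19], [-0.27, 0.11], [0.29, 0.04], [0.17, 0.11]]
[[-1.4, -0.29], [0.27, -0.22], [0.11, -0.09], [0.21, -1.13]]
jig [ 5.09439861e+02  1.08697463e+02 -1.07896853e-01]
cover [np.float64(-1.0906457445827327), np.float64(38.53418880014734)]
cover [np.float64(0.030226004261633355), np.float64(-14.834671248436871)]
cover [np.float64(2.1469649825754686), np.float64(71.016706031881)]
cover [np.float64(1.610268678293843), np.float64(-38.78530944404414)]
[[0.44, 0.2], [-0.0, -0.01], [-0.29, -0.32], [-0.2, -0.06], [0.15, -0.04], [-0.07, 0.23]]
plate [ 4.46273295e+02 -3.35959481e+02 -2.37572619e-01]
[[-0.7, 0.72], [0.43, -0.3], [-0.68, 0.09], [1.13, -0.42]]
plate [ 4.39000585e+02 -3.35516157e+02 -1.78689065e-01]
[[0.18, 0.59], [0.01, 0.46], [-0.47, -0.26], [-0.11, 0.07], [-0.04, 0.2], [-0.06, 0.52]]
[[-0.09, -0.79], [0.12, -1.22], [0.15, -0.35], [2.74, -1.43]]
plate [ 4.45515594e+02 -3.35703611e+02 -2.27466274e-01]
```

Call:
arm_command([
  [0,0,0,0,0,0.1182],
  [0,0,0,0,0,0.1182],
  [0,0,0,0,0,0.1182],
  [0,0,0,0,0,0.1182],
  [0,0,0,0,0,0.1182],
  [0,0,0,0,0,0.1182],
  [0,0,0,0,0,0.1182],
  [0,0,0,0,0,0.1182],
  [0,0,0,0,0,0.1182],
  [0,0,0,0,0,0.1182],
  [0,0,0,0,0,0.1182],
], fingers=0.045, squeeze=40)

```text
clock: 1.02
eef_pos: [231.0, 580.4, 230.8]
tcp_rot: [3.141, 0.0, -0.114]
contact_force: [-0.8, -0.6, -0.2]
opening: 0.526
```

```bash
cat >> h.py <<'E'
JIG=[509.5,108.8,-0.1085]
def jw(x,y): c,s=np.cos(JIG[2]),np.sin(JIG[2]); return np.array([JIG[0]+c*x-s*y,JIG[1]+s*x+c*y])
def jl(p): c,s=np.cos(JIG[2]),np.sin(JIG[2]); d=np.array(p[:2])-JIG[:2]; return np.array([c*d[0]+s*d[1],-s*d[0]+c*d[1]])
def delta(st,target,yaw):
    Rt=R.from_euler('xyz',st['tcp_rot']); d=Rt.inv().apply(np.array(target)-st['eef_pos'])
    rv=(Rt.inv()*R.from_euler('xyz',[np.pi,0,yaw])).as_rotvec()
    print('pos',st['eef_pos'].round(1),'rot',st['tcp_rot'].round(3),'F',st['contact_force'].round(1),'t',round(st['clock'],2),'op',round(st['opening'],3),'jig',jl(st['eef_pos']).round(1))
    print('tool shift mm',d.round(1),'len',np.linalg.norm(d).round(1),'rotvec',rv.round(4))
E
python3 -c "
from h import *; from rig import r
delta(r.sense(),[*jw(0,14),160],JIG[2])"
```

```text
pos [231.  580.4 230.8] rot [ 3.141  0.    -0.114] F [-0.8 -0.6 -0.2] t 1.02 op 0.526 jig [-327.9  438.7]
tool shift mm [330.3 422.8  71.1] len 541.2 rotvec [ 0.0008  0.0002 -0.0055]
```

Call:
arm_command([
  [0.022,0.0282,0.0047,0,0,-0.0004],
  [0.022,0.0282,0.0047,0,0,-0.0004],
  [0.022,0.0282,0.0047,0,0,-0.0004],
  [0.022,0.0282,0.0047,0,0,-0.0004],
  [0.022,0.0282,0.0047,0,0,-0.0004],
  [0.022,0.0282,0.0047,0,0,-0.0004],
  [0.022,0.0282,0.0047,0,0,-0.0004],
  [0.022,0.0282,0.0047,0,0,-0.0004],
  [0.022,0.0282,0.0047,0,0,-0.0004],
  [0.022,0.0282,0.0047,0,0,-0.0004],
  [0.022,0.0282,0.0047,0,0,-0.0004],
  [0.022,0.0282,0.0047,0,0,-0.0004],
  [0.022,0.0282,0.0047,0,0,-0.0004],
  [0.022,0.0282,0.0047,0,0,-0.0004],
  [0.022,0.0282,0.0047,0,0,-0.0004],
  [0,0,0,0,0,0],
])

```text
clock: 2.35
eef_pos: [517.1, 120.9, 160.0]
tcp_rot: [3.14, -0.001, -0.105]
contact_force: [-0.4, -0.4, 0.1]
opening: 0.528
```

```bash
python3 -c "
from h import *; from rig import r
delta(r.sense(),[*jw(0,14),42],JIG[2])
f=r.grab_frame('scene')['image'];cv2.imwrite('pics/a1.png',cv2.resize(f[110:230,170:330],None,fx=5,fy=5,interpolation=2))
f=r.grab_frame('top')['image'];cv2.imwrite('pics/a2.png',cv2.resize(f[140:260,150:310],None,fx=5,fy=5,interpolation=2))"
```

```text
pos [517.1 120.9 160. ] rot [ 3.14e+00 -1.00e-03 -1.05e-01] F [-0.4 -0.4  0.1] t 2.35 op 0.528 jig [ 6.3 12.8]
tool shift mm [ -6.3  -1.4 118. ] len 118.1 rotvec [ 0.0015 -0.0007  0.0034]
```

View pics/a1.png

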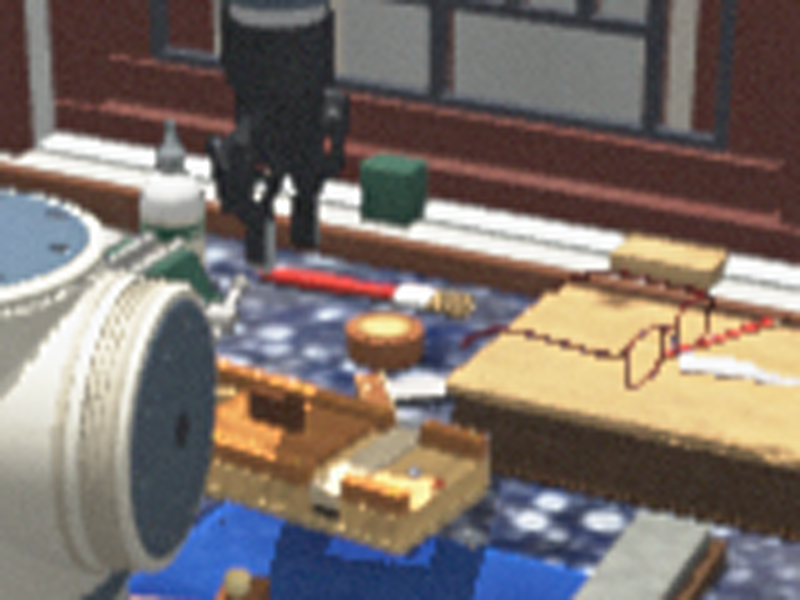

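View pics/a2.png

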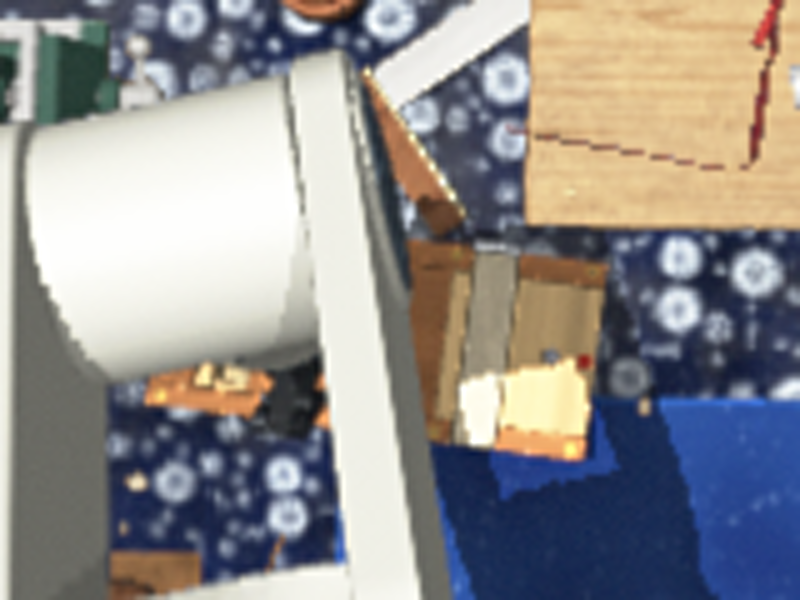

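Call:
arm_command([
  [-0.0063,-0.001,0.02,0.0015,-0.0007,-0.0034],
  [0,0,0.02,0,0,0],
  [0,0,0.02,0,0,0],
  [0,0,0.02,0,0,0],
  [0,0,0.02,0,0,0],
  [0,0,0.016,0,0,0],
  [0,0,0,0,0,0],
])

```text
clock: 3.03
eef_pos: [505.9, 127.7, 42.2]
tcp_rot: [-3.142, 0.005, -0.097]
contact_force: [-0.8, 0.3, -0.2]
opening: 0.533
```

```bash
python3 -c "
from h import *; from rig import r
delta(r.sense(),[*jw(0,14),42],JIG[2])
f=r.grab_frame('scene')['image'];cv2.imwrite('pics/a3.png',cv2.resize(f[140:230,190:310],None,fx=6.6,fy=6.6,interpolation=2))"
```

```text
pos [505.9 127.7  42.2] rot [-3.142  0.005 -0.097] F [-0.8  0.3 -0.2] t 3.03 op 0.533 jig [-5.7 18.4]
tool shift mm [5.6 4.5 0.2] len 7.2 rotvec [0.     0.0054 0.0111]
```

View pics/a3.png

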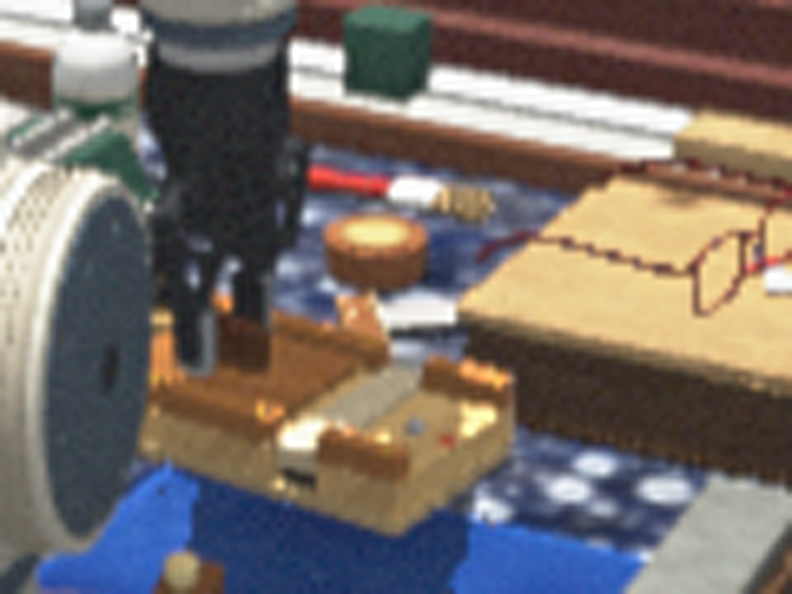

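Call:
arm_command([
  [0.0056,0.003,0,0,0.0,0.011],
  [0,0,0,0,0,0],
  [0,0,0,0,0,0],
])

```text
clock: 3.33
eef_pos: [515.1, 123.9, 46.0]
tcp_rot: [-3.139, -0.002, -0.11]
contact_force: [-0.5, 0.4, -1.1]
opening: 0.525
```

Call:
arm_command([
  [0,0,0,0,0,0],
  [0,0,0,0,0,0],
])

```text
clock: 3.5
eef_pos: [514.2, 123.7, 45.5]
tcp_rot: [-3.14, -0.0, -0.11]
contact_force: [-0.5, -0.6, 0.0]
opening: 0.527
```

Call:
arm_command([
  [-0.003,0,0.003,0,0,0],
  [0,0,0,0,0,0],
  [0,0,0,0,0,0],
])

```text
clock: 3.75
eef_pos: [510.4, 123.8, 41.6]
tcp_rot: [-3.14, 0.001, -0.11]
contact_force: [-0.0, 0.0, -1.1]
opening: 0.523
```

Call:
arm_command([
  [0,0,0,0,0,0],
  [0,0,0,0,0,0],
  [0,0,0,0,0,0],
  [0,0,0,0,0,0],
  [0,0,0,0,0,0],
  [0,0,0,0,0,0],
], fingers=0.0, squeeze=30)

```text
clock: 4.25
eef_pos: [509.4, 124.0, 41.8]
tcp_rot: [-3.14, 0.004, -0.11]
contact_force: [-5.9, 1.9, 8.0]
opening: 0.133
```

```bash
python3 -c "
from h import *; from rig import r
delta(r.sense(),[*jw(0,46),42],JIG[2])
f=r.grab_frame('scene')['image'];cv2.imwrite('pics/a4.png',cv2.resize(f[140:230,190:310],None,fx=6.6,fy=6.6,interpolation=2))"
```

```text
pos [509.4 124.   41.8] rot [-3.14   0.004 -0.11 ] F [-5.9  1.9  8. ] t 4.25 op 0.133 jig [-1.7 15.1]
tool shift mm [  1.7 -30.9  -0.1] len 31.0 rotvec [-0.0011  0.0035 -0.0017]
```

View pics/a4.png

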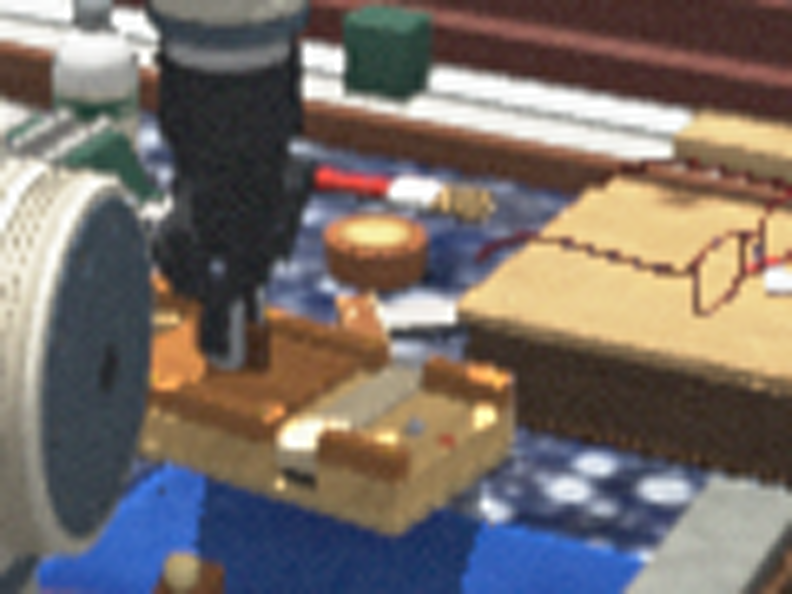

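Call:
arm_command([
  [-0.001,-0.003,-0.001,0,0,0],
  [0,-0.004,0,0,0,0],
  [0,-0.004,0,0,0,0],
  [0,-0.004,0,0,0,0],
  [0,-0.004,0,0,0,0],
  [0,-0.004,0,0,0,0],
  [0,-0.003,0,0,0,0],
  [0,0,0,0,0,0],
  [0,0,0,0,0,0],
])

```text
clock: 5.05
eef_pos: [512.2, 149.7, 42.0]
tcp_rot: [-3.141, 0.002, -0.11]
contact_force: [2.3, -1.1, -12.5]
opening: 0.133
```

Call:
arm_command([
  [0,-0.002,0,0,0,0],
  [0,-0.002,0,0,0,0],
  [0,0,0,0,0,0],
  [0,0,0,0,0,0],
])

```text
clock: 5.38
eef_pos: [512.6, 153.4, 42.1]
tcp_rot: [-3.141, 0.002, -0.11]
contact_force: [2.2, -4.2, -17.9]
opening: 0.133
```

Call:
arm_command([
  [0,-0.002,0.0007,0,0,0],
  [0,-0.002,0,0,0,0],
  [0,0,0,0,0,0],
  [0,0,0,0,0,0],
])

```text
clock: 5.72
eef_pos: [512.7, 154.3, 42.0]
tcp_rot: [3.138, 0.002, -0.108]
contact_force: [2.3, -25.2, -5.4]
opening: 0.13
```

Call:
arm_command([
  [0,-0.002,0,0,0,0],
  [0,0,0,0,0,0],
  [0,0,0,0,0,0],
])

```text
clock: 5.97
eef_pos: [512.6, 154.5, 41.9]
tcp_rot: [3.135, 0.003, -0.107]
contact_force: [2.6, -38.1, -1.5]
opening: 0.13
```

Call:
arm_command([
  [0,0.002,0,0,0,0],
  [0,0.002,0,0,0,0],
  [0,0,0,0,0,0],
  [0,0,0,0,0,0],
])

```text
clock: 6.3
eef_pos: [512.7, 154.1, 42.0]
tcp_rot: [3.141, 0.002, -0.11]
contact_force: [1.4, -12.3, -8.8]
opening: 0.139
```

Call:
arm_command([
  [0,0,0,0,0,0],
  [0,0,0,0,0,0],
  [0,0,0,0,0,0],
  [0,0,-0.005,0,0,0],
  [0,0,-0.02,0,0,0],
  [0,0,-0.04,0,0,0],
  [0,0,-0.04,0,0,0],
  [0,0,0,0,0,0],
  [0,0,0,0,0,0],
  [0,0,0,0,0,0],
], fingers=0.045)

```text
clock: 7.13
eef_pos: [513.4, 155.9, 147.6]
tcp_rot: [-3.14, -0.0, -0.11]
contact_force: [-0.1, -0.5, 0.1]
opening: 0.527
```

```bash
python3 -c "
from h import *; from rig import r
delta(r.sense(),[446,-336,140],-.235)
f=r.grab_frame('scene')['image'];cv2.imwrite('pics/a5.png',cv2.resize(f[140:230,190:310],None,fx=6.6,fy=6.6,interpolation=2))"
```

```text
pos [513.4 155.9 147.6] rot [-3.14 -0.   -0.11] F [-0.1 -0.5  0.1] t 7.13 op 0.527 jig [-1.2 47.2]
tool shift mm [-13.2 496.3   6.6] len 496.5 rotvec [-0.002   0.      0.1254]
```

View pics/a5.png

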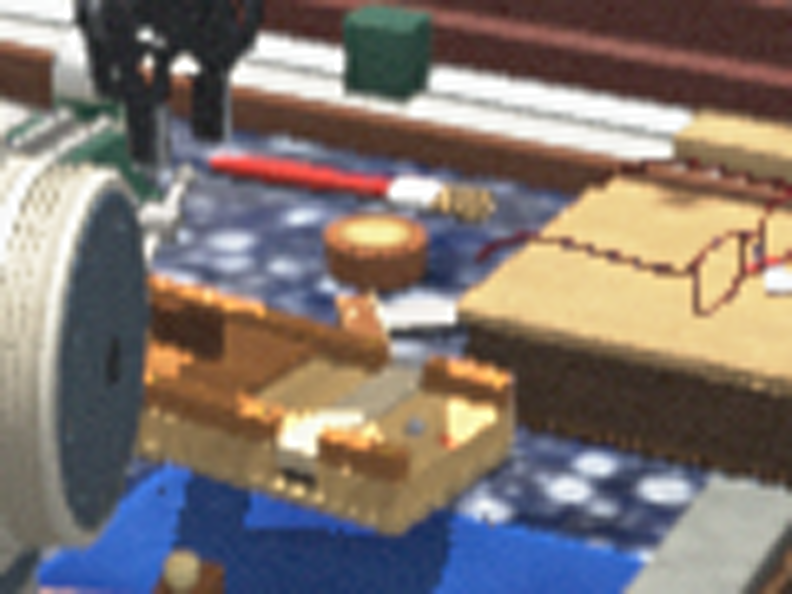

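Call:
arm_command([
  [-0.001,0.02,0,0,0,0],
  [-0.001,0.038,0,0,0,0],
  [-0.001,0.038,0,0,0,0],
  [-0.001,0.038,0,0,0,0],
  [-0.001,0.038,0,0,0,0],
  [-0.001,0.038,0,0,0,0],
  [-0.001,0.038,0,0,0,0],
  [-0.001,0.038,0,0,0,0],
  [-0.001,0.038,0,0,0,0],
  [-0.001,0.038,0,0,0,0],
  [-0.001,0.038,0,0,0,0],
  [-0.001,0.038,0,0,0,0],
  [-0.001,0.038,0,0,0,0],
  [0,0.02,0,0,0,0.06],
  [0,0,0,0,0,0.065],
  [0,0,0,0,0,0],
  [0,0,0,0,0,0],
  [0,0,0,0,0,0],
  [0,0,0,0,0,0],
])

```text
clock: 8.77
eef_pos: [446.1, -334.9, 145.9]
tcp_rot: [-3.14, 0.002, -0.232]
contact_force: [-1.2, -0.6, -0.1]
opening: 0.525
```

```bash
python3 -c "
from h import *; from rig import r
delta(r.sense(),[446,-336,60],-.235)
f=r.grab_frame('top')['image'];cv2.imwrite('pics/b1.png',f);cv2.imwrite('pics/b2.png',cv2.resize(f[178:238,174:279],None,fx=7.5,fy=7.5,interpolation=2))
f=r.grab_frame('scene')['image'];cv2.imwrite('pics/b3.png',cv2.resize(f[175:265,290:410],None,fx=6.6,fy=6.6,interpolation=2))
cv2.imwrite('pics/b4.png',cv2.resize(f[170:230,200:280],None,fx=10,fy=10,interpolation=2))
"
```

```text
pos [ 446.1 -334.9  145.9] rot [-3.14e+00  2.00e-03 -2.32e-01] F [-1.2 -0.6 -0.1] t 8.77 op 0.525 jig [ -15. -448.]
tool shift mm [ 0.4  1.2 85.9] len 85.9 rotvec [-0.0019  0.0019  0.0027]
```

View pics/b1.png

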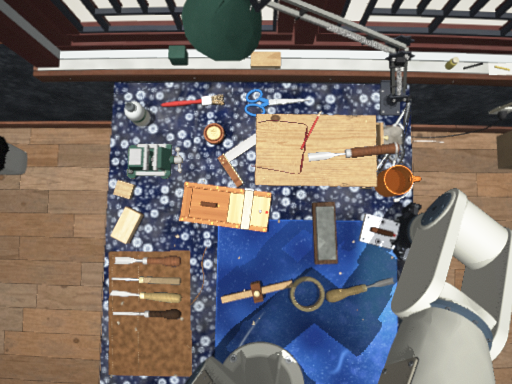

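View pics/b2.png

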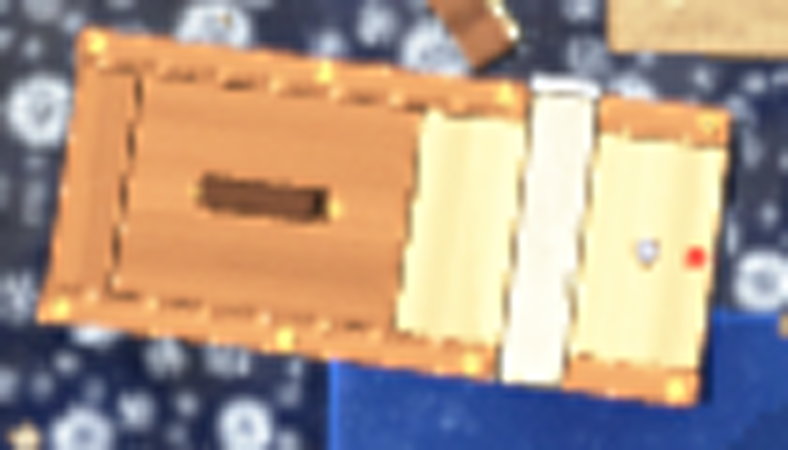

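View pics/b3.png

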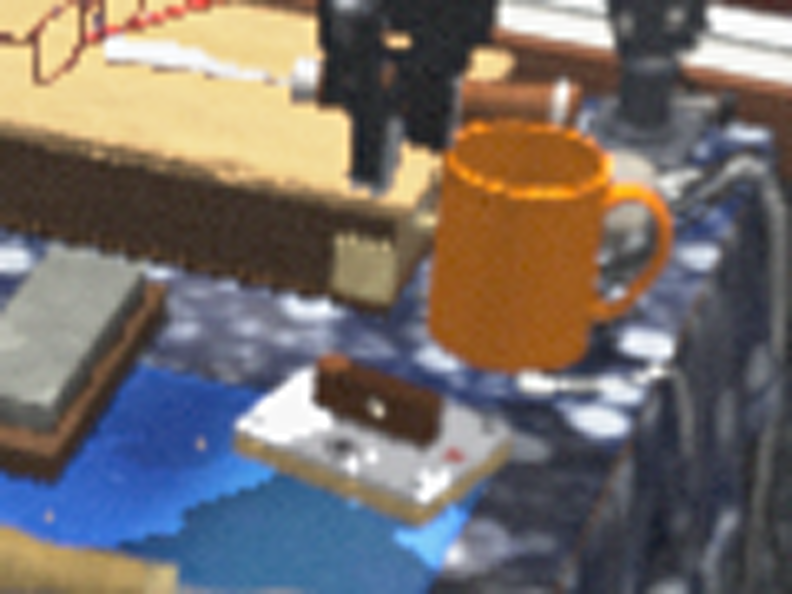

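View pics/b4.png

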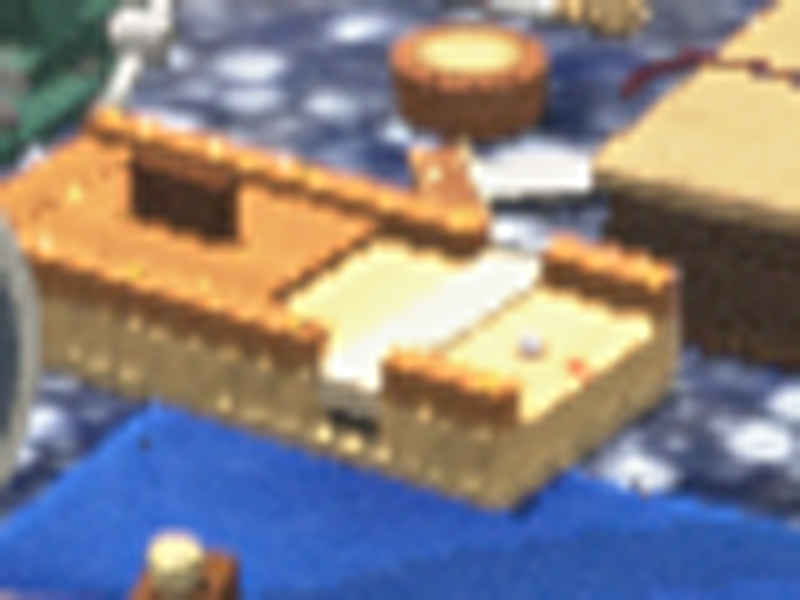

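Call:
arm_command([
  [0,0.001,0.03,0,0,0.0],
  [0,0,0.03,0,0,0],
  [0,0,0.03,0,0,0],
  [0,0,0.03,0,0,0],
  [0,0,0,0,0,0],
  [0,0,0,0,0,0],
  [0,0,0,0,0,0],
  [0,0,0,0,0,0],
], fingers=0.03)

```text
clock: 9.53
eef_pos: [447.0, -337.4, 28.3]
tcp_rot: [-3.141, -0.002, -0.234]
contact_force: [0.1, -0.1, -0.7]
opening: 0.352
```

```bash
python3 -c "
from h import *; from rig import r
delta(r.sense(),[446,-336,20.5],-.235)
f=r.grab_frame('scene')['image'];cv2.imwrite('pics/d1.png',cv2.resize(f[190:265,310:410],None,fx=8,fy=8,interpolation=2))
f=r.grab_frame('top')['image'];cv2.imwrite('pics/d2.png',cv2.resize(f[190:265,330:430],None,fx=8,fy=8,interpolation=2))
"
```

```text
pos [ 447.  -337.4   28.3] rot [-3.141e+00 -2.000e-03 -2.340e-01] F [ 0.1 -0.1 -0.7] t 9.53 op 0.352 jig [ -13.8 -450.3]
tool shift mm [-1.3 -1.1  7.8] len 8.0 rotvec [-0.0003 -0.0016  0.0006]
```

View pics/d1.png

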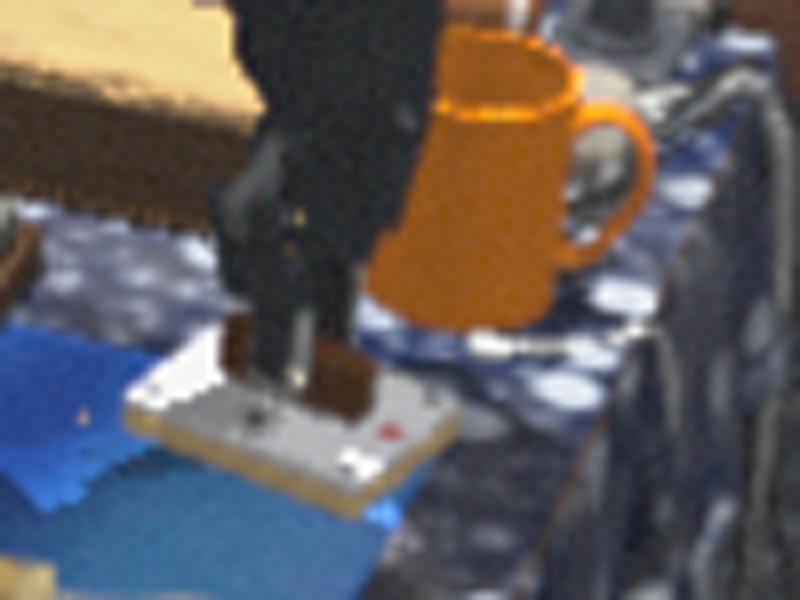

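View pics/d2.png

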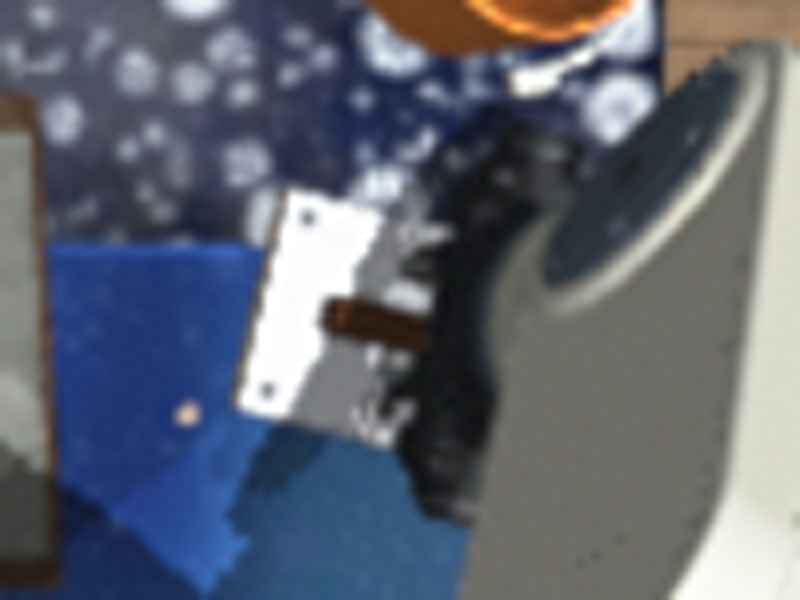

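Call:
arm_command([
  [-0.001,-0.001,0.004,0,0,0.0],
  [0,0,0.003,0,0,0],
  [0,0,0,0,0,0],
  [0,0,0,0,0,0],
  [0,0,0,0,0,0],
])

```text
clock: 10.05
eef_pos: [445.5, -335.7, 20.1]
tcp_rot: [-3.141, -0.0, -0.235]
contact_force: [-1.1, 1.6, 8.4]
opening: 0.35
```

Call:
arm_command([
  [0,0,0,0,0,0.0],
  [0,0,0,0,0,0],
  [0,0,0,0,0,0],
  [0,0,0,0,0,0],
  [0,0,0,0,0,0],
], fingers=0, squeeze=70)

```text
clock: 10.47
eef_pos: [445.7, -336.0, 20.2]
tcp_rot: [-3.141, -0.0, -0.235]
contact_force: [-0.9, 0.1, 8.8]
opening: 0.173
```

Call:
arm_command([
  [0,0,-0.005,0,0,0.0],
  [0,0,-0.015,0,0,0],
  [0,0,-0.03,0,0,0],
  [0,0,-0.03,0,0,0],
  [0,0,-0.03,0,0,0],
  [0,0,0,0,0,0],
  [0,0,0,0,0,0],
  [0,0,0,0,0,0],
  [0,0,0,0,0,0],
])

```text
clock: 11.22
eef_pos: [444.0, -334.8, 127.7]
tcp_rot: [-3.139, 0.004, -0.235]
contact_force: [0.3, -0.8, -3.0]
opening: 0.177
```

```bash
python3 -c "
from h import *; from rig import r
delta(r.sense(),[*jw(-1.7,-42),125],JIG[2])
f=r.grab_frame('scene')['image'];cv2.imwrite('pics/e0.png',f);cv2.imwrite('pics/e1.png',cv2.resize(f[150:240,310:430],None,fx=6.6,fy=6.6,interpolation=2))
"
```

```text
pos [ 444.  -334.8  127.7] rot [-3.139  0.004 -0.235] F [ 0.3 -0.8 -3. ] t 11.22 op 0.177 jig [ -17.1 -448. ]
tool shift mm [ -35.9 -404.7    3.9] len 406.3 rotvec [-0.003   0.0037 -0.1263]
```

View pics/e1.png

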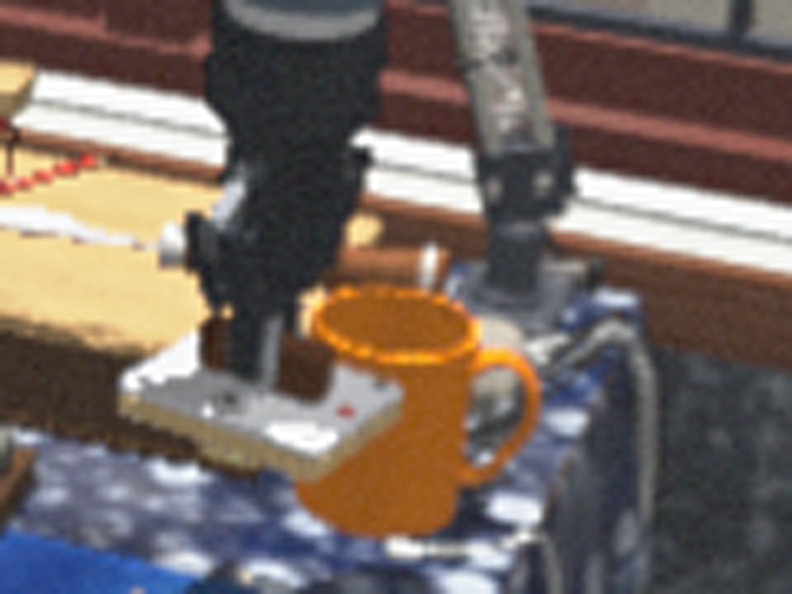

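Call:
arm_command([
  [0,-0.01,-0.01,0,0,0],
  [0,-0.02,-0.01,0,0,0],
  [0,-0.036,0,0,0,0],
  [0,0,0,-0.001,0.002,-0.063],
  [0,0,0,-0.001,0.0,-0.063],
  [0.0011,-0.036,0,0,0,0],
  [0.0011,-0.036,0,0,0,0],
  [0.0011,-0.036,0,0,0,0],
  [0.0011,-0.036,0,0,0,0],
  [0.0011,-0.036,0,0,0,0],
  [0.0011,-0.036,0,0,0,0],
  [0.0011,-0.036,0,0,0,0],
  [0.0011,-0.036,0,0,0,0],
  [0.0011,-0.036,0,0,0,0],
  [0,0,0,0,0,0],
  [0,0,0,0,0,0],
  [0,0,0,0,0,0],
  [0,0,0,0,0,0],
  [0,0,0,0,0,0],
])

```text
clock: 12.85
eef_pos: [505.2, 48.6, 149.2]
tcp_rot: [3.141, -0.001, -0.11]
contact_force: [-0.2, -0.2, -2.8]
opening: 0.172
```

```bash
python3 -c "
from h import *; from rig import r
delta(r.sense(),[*jw(-1.7,-48),75],JIG[2])
"
```

```text
pos [505.2  48.6 149.2] rot [ 3.141e+00 -1.000e-03 -1.100e-01] F [-0.2 -0.2 -2.8] t 12.85 op 0.172 jig [  2.3 -60.3]
tool shift mm [ -4.  -12.4  74.1] len 75.3 rotvec [ 0.0009 -0.0006 -0.0017]
```

Call:
arm_command([
  [-0.002,-0.006,0.015,0,0,0],
  [-0.002,-0.006,0.02,0,0,-0.0015],
  [0,0,0.02,0,0,0],
  [0,0,0.015,0,0,0],
  [0,0,0,0,0,0],
  [0,0,0,0,0,0],
  [0,0,0,0,0,0],
  [0,0,0,0,0,0],
  [0,0,0,0,0,0],
])

```text
clock: 13.6
eef_pos: [503.8, 61.7, 80.3]
tcp_rot: [3.141, -0.003, -0.108]
contact_force: [-0.3, -0.3, -3.5]
opening: 0.17
```

```bash
python3 -c "
from h import *; from rig import r
delta(r.sense(),[*jw(-1.7,-48),62],JIG[2])
f=r.grab_frame('scene')['image'];cv2.imwrite('pics/g1.png',cv2.resize(f[150:225,195:295],None,fx=8,fy=8,interpolation=2))
f=r.grab_frame('top')['image'];cv2.imwrite('pics/g2.png',cv2.resize(f[170:245,180:280],None,fx=8,fy=8,interpolation=2))
"
```

```text
pos [503.8  61.7  80.3] rot [ 3.141e+00 -3.000e-03 -1.080e-01] F [-0.3 -0.3 -3.5] t 13.6 op 0.17 jig [ -0.6 -47.4]
tool shift mm [-1.1  0.5 18.3] len 18.3 rotvec [ 0.0003 -0.0029  0.0009]
```

View pics/g1.png

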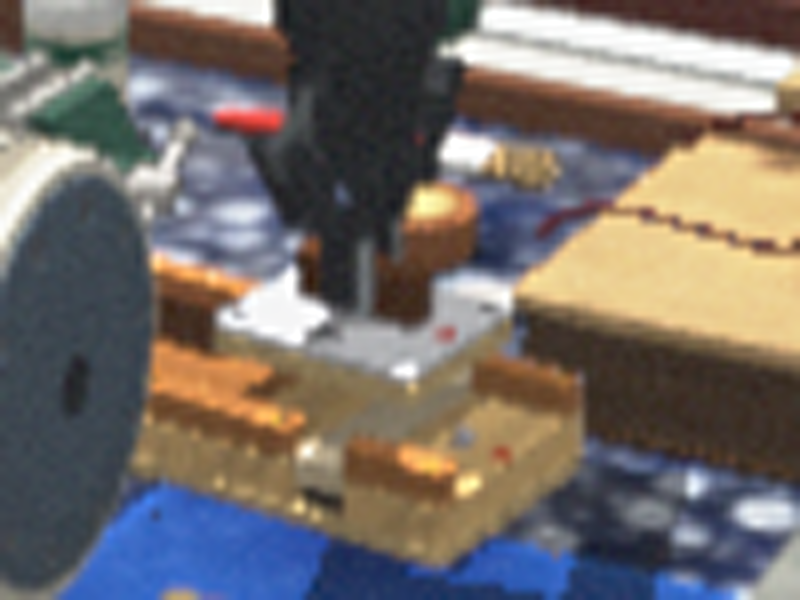

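View pics/g2.png

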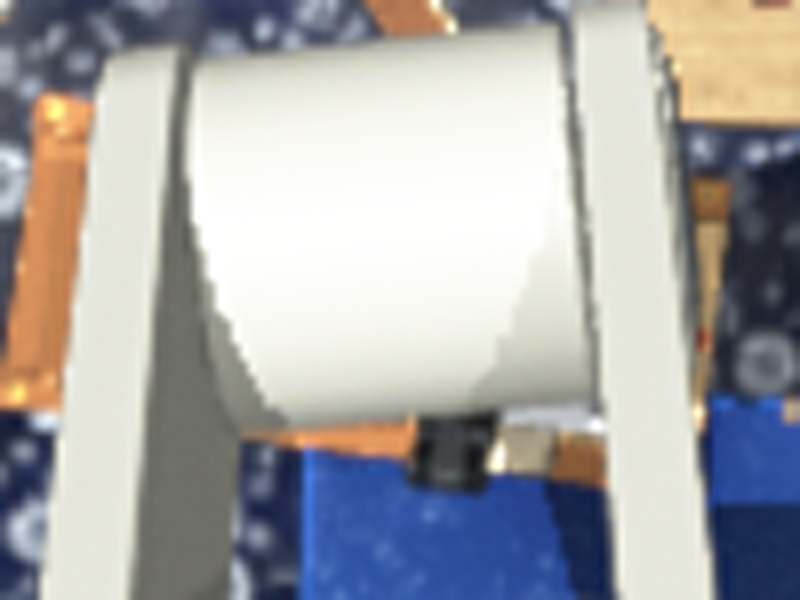

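Call:
arm_command([
  [-0.0012,0,0.006,0,-0.002,0],
  [0,0,0.006,0,0,0],
  [0,0,0.005,0,0,0],
  [0,0,0,0,0,0],
  [0,0,0,0,0,0],
  [0,0,0,0,0,0],
])

```text
clock: 14.2
eef_pos: [501.7, 61.9, 62.1]
tcp_rot: [3.141, 0.001, -0.107]
contact_force: [0.4, -0.1, -3.3]
opening: 0.172
```

Call:
arm_command([
  [0,0,0.002,0,0,0],
  [0,0,0.002,0,0,0],
  [0,0,0.0,0,0,0],
  [0,0,0,0,0,0],
])

```text
clock: 14.53
eef_pos: [501.7, 61.9, 58.2]
tcp_rot: [3.141, 0.001, -0.107]
contact_force: [-0.2, -0.4, -3.5]
opening: 0.172
```

```bash
python3 -c "
from h import *; from rig import r
delta(r.sense(),[*jw(-1.7,-48),56],JIG[2])
f=r.grab_frame('scene')['image'];cv2.imwrite('pics/g3.png',cv2.resize(f[150:225,195:295],None,fx=8,fy=8,interpolation=2))
"
```

```text
pos [501.7  61.9  58.2] rot [ 3.141e+00  1.000e-03 -1.070e-01] F [-0.2 -0.4 -3.5] t 14.53 op 0.172 jig [ -2.7 -47.5]
tool shift mm [1.  0.5 2.2] len 2.4 rotvec [0.0007 0.001  0.0012]
```

View pics/g3.png

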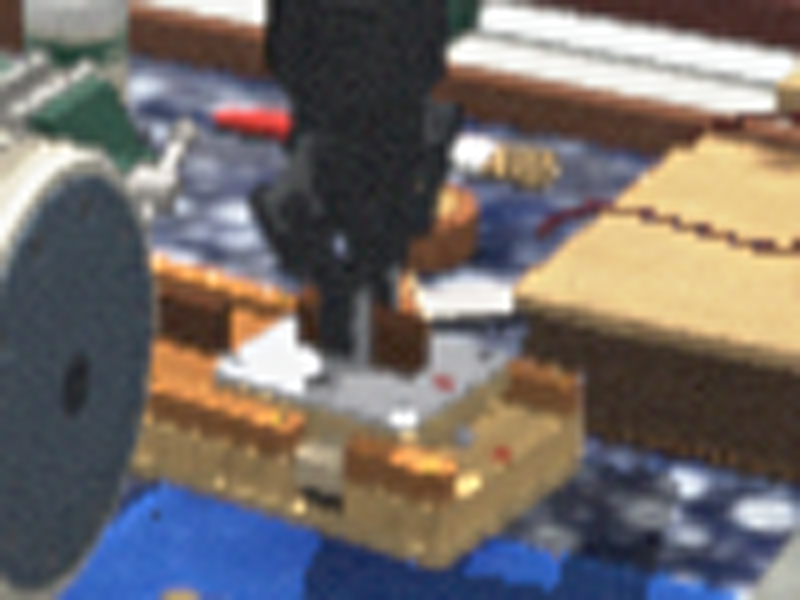

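Call:
arm_command([
  [0.0008,0,0.0015,0,0,0.001],
  [0,0,0.001,0,0,0],
  [0,0,0.0,0,0,0],
  [0,0,0,0,0,0],
])

```text
clock: 14.92
eef_pos: [502.9, 61.8, 56.1]
tcp_rot: [3.141, 0.0, -0.108]
contact_force: [-0.8, -2.0, 3.5]
opening: 0.174
```

Call:
arm_command([
  [0,0,0.0005,0,0,0],
  [0,0,0,0,0,0],
  [0,0,0.0,0,0,0],
])

```text
clock: 15.17
eef_pos: [502.9, 61.7, 55.9]
tcp_rot: [3.141, 0.0, -0.108]
contact_force: [-2.6, -3.3, 8.0]
opening: 0.176
```

Call:
arm_command([
  [0,0,-0.0005,0,0,0],
  [0,0.002,0,0,0,0],
  [0,0.002,0.0,0,0,0],
  [0,0.002,0,0,0,0],
  [0,0.002,0,0,0,0],
  [0,0.002,0,0,0,0],
  [0,0,0,0,0,0],
  [0,0,0,0,0,0],
])

```text
clock: 15.83
eef_pos: [500.7, 51.3, 55.3]
tcp_rot: [3.14, 0.002, -0.108]
contact_force: [-1.2, -0.2, -3.7]
opening: 0.17
```

Call:
arm_command([
  [0,0.001,0,0,0,0],
  [0,0,0,0,0,0],
  [0,0,0,0,0,0],
])

```text
clock: 16.08
eef_pos: [501.0, 50.7, 55.5]
tcp_rot: [3.141, 0.002, -0.108]
contact_force: [-0.6, -0.4, -3.4]
opening: 0.167
```

```bash
python3 -c "
from h import *; from rig import r
delta(r.sense(),[*jw(-1.7,-62),56],JIG[2])
"
```

```text
pos [501.   50.7  55.5] rot [ 3.141e+00  2.000e-03 -1.080e-01] F [-0.6 -0.4 -3.4] t 16.08 op 0.167 jig [ -2.2 -58.7]
tool shift mm [ 0.5  3.3 -0.5] len 3.4 rotvec [0.0011 0.0016 0.0002]
```

Call:
arm_command([
  [0,0,0.001,0,0,0],
  [0,0,0,0,0,0],
  [0,0,0,0,0,0],
])

```text
clock: 16.33
eef_pos: [501.3, 50.9, 54.6]
tcp_rot: [3.141, 0.001, -0.108]
contact_force: [-0.4, -0.9, -3.3]
opening: 0.172
```

Call:
arm_command([
  [0,0.001,0.001,0,0,0],
  [0,0,0,0,0,0],
  [0,0,0,0,0,0],
])

```text
clock: 16.58
eef_pos: [501.2, 49.8, 53.7]
tcp_rot: [3.141, 0.001, -0.108]
contact_force: [0.3, 0.8, -3.5]
opening: 0.171
```

Call:
arm_command([
  [0,0.001,0,0,0,0],
  [0,0,0,0,0,0],
  [0,0,0,0,0,0],
])

```text
clock: 16.83
eef_pos: [501.2, 48.9, 53.8]
tcp_rot: [3.141, 0.001, -0.108]
contact_force: [-0.8, 0.4, -3.9]
opening: 0.175
```

Call:
arm_command([
  [0,0.0005,0.001,0,0,0],
  [0,0,0,0,0,0],
  [0,0,0,0,0,0],
])

```text
clock: 17.08
eef_pos: [501.0, 48.4, 52.7]
tcp_rot: [3.141, 0.001, -0.108]
contact_force: [0.2, 0.4, -2.9]
opening: 0.171
```

Call:
arm_command([
  [0,0.0005,0.0005,0,0,0],
  [0,0,0,0,0,0],
  [0,0,0,0,0,0],
])

```text
clock: 17.33
eef_pos: [501.1, 48.0, 52.3]
tcp_rot: [3.141, 0.001, -0.108]
contact_force: [0.1, 0.3, -1.6]
opening: 0.171
```

```bash
python3 -c "
from h import *; from rig import r
delta(r.sense(),[*jw(-1.7,-62),56],JIG[2])
f=r.grab_frame('scene')['image'];cv2.imwrite('pics/g4.png',cv2.resize(f[165:225,210:290],None,fx=10,fy=10,interpolation=2))
"
```

```text
pos [501.1  48.   52.3] rot [ 3.141e+00  1.000e-03 -1.080e-01] F [ 0.1  0.3 -1.6] t 17.33 op 0.171 jig [ -1.7 -61.4]
tool shift mm [ 0.   0.6 -3.7] len 3.7 rotvec [0.0006 0.0007 0.0001]
```

View pics/g4.png

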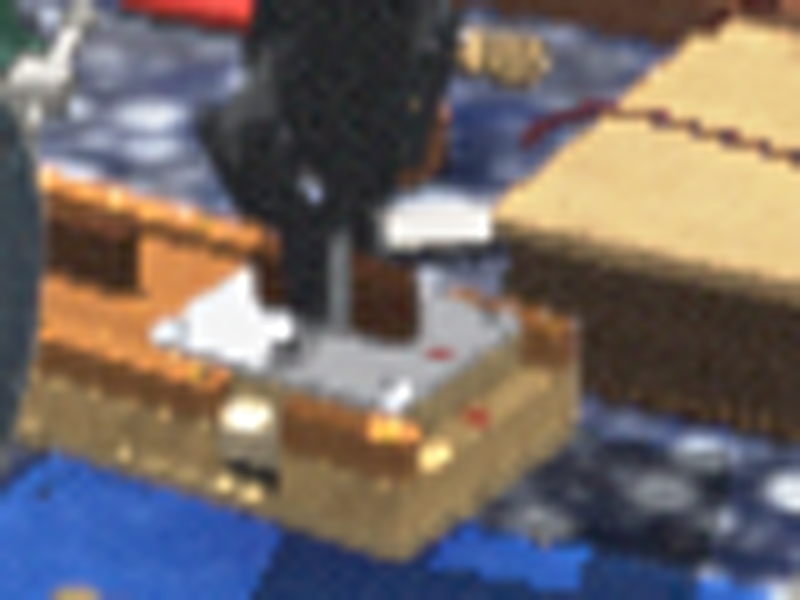

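Call:
arm_command([
  [0,0.0002,0.001,0,0,0],
  [0,0,0.001,0,0,0],
  [0,0,0.001,0,0,0],
  [0,0,0,0,0,0],
  [0,0,0,0,0,0],
  [0,0,0,0,0,0],
], fingers=0, squeeze=90)

```text
clock: 17.88
eef_pos: [501.2, 47.9, 49.6]
tcp_rot: [3.141, 0.001, -0.108]
contact_force: [-2.4, 2.9, 6.5]
opening: 0.169
```

Call:
arm_command([
  [0,0,0.001,0,0,0],
  [0,0,0,0,0,0],
  [0,0,0,0,0,0],
  [0,0,0,0,0,0],
])

```text
clock: 18.22
eef_pos: [501.2, 47.9, 48.7]
tcp_rot: [3.141, 0.001, -0.108]
contact_force: [-2.6, 2.0, 7.9]
opening: 0.169
```

Call:
arm_command([
  [0,0,0.001,0,0,0],
  [0,0,0,0,0,0],
  [0,0,0,0,0,0],
  [0,0,0,0,0,0],
])

```text
clock: 18.55
eef_pos: [501.2, 47.9, 48.4]
tcp_rot: [3.141, 0.0, -0.108]
contact_force: [-5.2, 1.2, 19.1]
opening: 0.167
```

Call:
arm_command([
  [-0.0005,0,0.001,0,0,0],
  [0,0,0.0005,0,0,0],
  [0,0,0,0,0,0],
  [0,0,0,0,0,0],
  [0,0,0,0,0,0],
])

```text
clock: 18.97
eef_pos: [501.2, 47.9, 48.3]
tcp_rot: [3.141, -0.001, -0.108]
contact_force: [-10.4, 0.9, 38.8]
opening: 0.162
```

```bash
python3 -c "
from h import *; from rig import r
s=r.sense();delta(s,[*jw(-1.7,-62),48],JIG[2]);print(s['wrist_torque'])
f=r.grab_frame('scene')['image'];cv2.imwrite('pics/g5.png',cv2.resize(f[165:225,210:290],None,fx=10,fy=10,interpolation=2))
f=r.grab_frame('top')['image'];cv2.imwrite('pics/g6.png',f)
s=r.sense();print(s['eef_pos'],s['tcp_rot'],s['contact_force'])
"
```

```text
pos [501.2  47.9  48.3] rot [ 3.141e+00 -1.000e-03 -1.080e-01] F [-10.4   0.9  38.8] t 18.97 op 0.162 jig [ -1.7 -61.4]
tool shift mm [-0.   0.6  0.3] len 0.7 rotvec [ 0.0003 -0.0005  0.0002]
[ 0.2676479   1.82021047 -0.01446117]
[501.20411037  47.9554308   48.30938306] [ 3.14136758e+00 -5.57761103e-04 -1.08438935e-01] [-10.92295635   1.38397244  38.52853787]
```

View pics/g5.png

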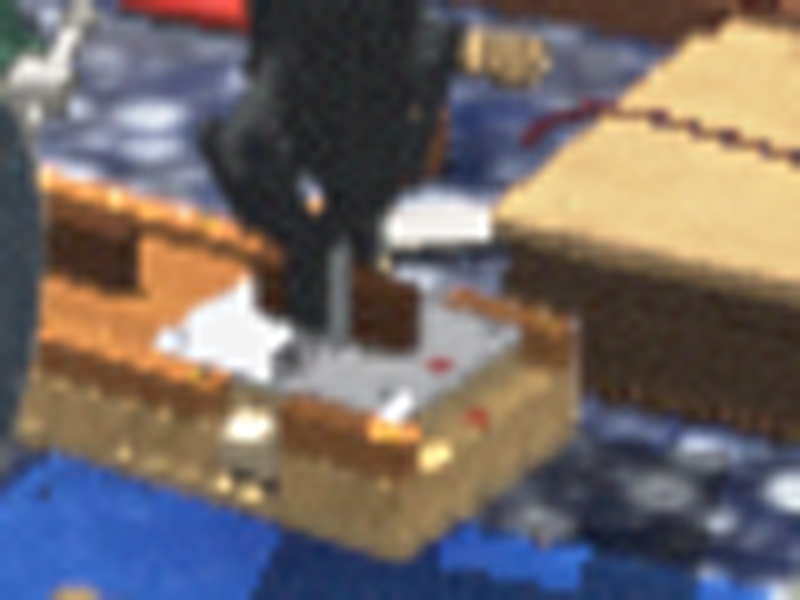

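View pics/g6.png

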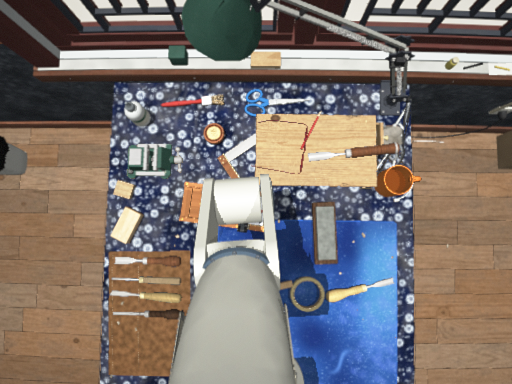

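Call:
arm_command([
  [0,0,-0.0005,0,0,0],
  [0,0,0,0,0,0],
  [0,0,0,0,0,0],
  [0,0,0,0,0,0],
  [0,0,0,0,0,0],
  [0,0,0,0,0,0],
])

```text
clock: 19.57
eef_pos: [501.2, 47.9, 48.3]
tcp_rot: [3.141, -0.0, -0.108]
contact_force: [-8.2, 1.4, 31.5]
opening: 0.165
```

```bash
python3 -c "
from rig import r
print(r.sign_off());s=r.sense();print(s['clock'],s['eef_pos'],s['contact_force'])"
```

```text
the job is handed in; nothing more can be done
None
the job is handed in; nothing more can be done
```

The jig is ready for your clamp: the cover is shut, and the drill plate is on the pin and held pressed flat on the deck. I handed the job in at 19.6 s, with the gripper still holding the plate.

- **Cover:** I gripped its pull and slid it about 31 mm until it met the stop. Pictures afterwards showed it shut. Its pull was in the same place, to the pixel, after the plate had been slid along.
- **Plate placing:** I carried it by the handle and lowered it between the rails, red mark to red mark, with its other end on the cover. I then slid it towards the drilling end. It dropped past pin-top height with no side force, and the pin went out of sight.
- **Pressing:** The plate met the frame rail about 4 mm above the deck. I pressed it until it stopped hard, and more force moved it no further. The tool came down 7.8 mm from where the plate had rested on the cover's top, against 8 mm expected. The last reading was 31.5 N of downward force, reduced from a peak of 38.8 N.

**Checks that were off or missing:**
- The camera and the arm disagreed by about 1.7 mm across the jig; I used the arm's value.
- About 8 N of sideways force remains on the held plate.
- The arm blocks the overhead view of the plate, so the final fit rests on the side view and the force and height readings.
- In the last overhead picture, the things not hidden by the arm looked unmoved.

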